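# Hang the eyed scraper from the drawer on the free peg

## Task

Lift away the small amber jar that stands in front of the bench cabinet's drawer and stand it upright on the middle of the round metal plate. Then pull the drawer out fully to its stop and leave it open, take out the scraper that has the eye, and hang it by its eye on the free peg of the tool rack. Leave the other tool in the drawer, and everything else on the bench where it is.

Things in the scene. Friction and masses are not known exactly. Their poses are not given: they have to be found in the camera images.
- cabinet: Fixed low brown wooden bench cabinet, 180 mm deep (x) x 260 mm wide (y) x 85 mm high, with one shallow drawer. Origin at the centre of its underside; its front face is the plane x = -90 mm; its drawer slides out along its -x, roughly towards the robot.
- drawer (a joint): Drawer travel in m: 0 closed, 0.145 fully out at its hard stop (starts closed or a few mm ajar). Slides with about 3 N of friction and stays where it is left. The overlaid front panel is 12 mm thick, 250 mm wide, its top edge 82 mm above the bench (its face at cabinet x = -102 mm when closed).
- drawer_handle (a point): Middle of the drawer's steel bar handle, a horizontal bar 11 mm thick and 110 mm long along y, its axis 35 mm in front of the drawer's face and 60 mm above the bench; axes as the cabinet's. It can be pinched from above, one finger behind it (free gap behind the bar about 29 mm).
- drawer_floor (a point): Centre of the drawer's inner floor, moves with the drawer; axes as the cabinet's. The inside is 145 mm (x) by 222 mm (y); its side walls rise 37 mm above the floor, which is 17 mm above the bench.
- scraper: Loose scraper with an eye, 114 mm long, about 0.1 kg, lying flat in the drawer with its eye towards the back (its left or right place varies). Light wooden grip 60 long (x) x 24 wide (y) x 20 mm thick (z), origin at the centre of the grip's underside. At +x a square 32 mm steel plate, 4 mm thick, with the 21 mm hole (the eye); at -x a thin steel blade 22 mm long.
- scraper_eye (a point): Centre of the scraper's eye (a 21 mm through hole along the scraper's z), 46 mm along +x from its origin and 10 mm above the grip's underside; axes as the scraper's.
- burnisher: The other loose tool in the drawer: same grip and blade, but a plain round 12 mm steel stub, 30 mm long, instead of the eye plate. Origin as the scraper's. Must stay in the drawer.
- jar: Loose small amber glass jar with a black lid, 48 mm diameter, 70 mm high, about 0.2 kg, standing on the bench in front of the drawer, in its way. Origin at the centre of its base, z up its axis.
- plate: Fixed round metal plate, 130 mm diameter, 8 mm thick, on the bench. Origin at the centre of its underside (its top is 8 mm higher).
- rack: Fixed upright wooden tool rack: board 290 mm wide (y), 255 mm high, its face the plane x = 0, facing -x roughly towards the robot, on a 16 mm foot that reaches 30 mm in front of the face. Three equal pegs in a row at its middle and 85 mm either side; two carry a fixed hung tool (pliers, file with wooden handle), one is free; the order varies. Origin at the centre of the board's face, on the bench.
- peg_root (a point): Root of the free peg, on the board's face, 190 mm above the bench; axes as the rack's. The peg is a plain 8 mm steel rod, 45 mm long, that rises at 45 degrees out of the board, along (-0.707, 0, 0.707) in these axes. A tool threaded on it slides down to the board by itself and hangs.
- peg_tip (a point): Tip of the free peg (centre of its round end); axes as the rack's. The wide eye threads over it with the scraper held anywhere from 15 to 45 degrees eye-up from level, facing the board within about 25 degrees.
- tin: Bystander: round tin 56 mm diameter, 40 mm high, on the cabinet's top; origin at its underside.
- bottle: Bystander: white bottle with green cap, 68 mm diameter, 170 mm high, at the back of the bench; origin at its underside.
- dish: Bystander: white dish, 120 mm diameter, at the right; origin at its underside.
- block: Bystander: brown wooden block 110 x 45 x 30 mm at the left front; origin at its underside.
- pliers: Bystander: pliers lying to the right of the cabinet, about 155 mm long; origin under the pivot.
- hammer: Bystander: hammer lying at the left, lengthwise along x; origin at its underside.
- collar: Bystander: brass collar 28 mm diameter, 12 mm high, lying between the plate and the rack; origin at its underside.
Things that resemble listed ones, but are neither listed nor needed, are in the scene too. Of the things that look like the jar, take the one that is farthest from the robot's base at the start.

How it is judged:
By the outcome, as a careful person would: the job done as asked, in the order asked, and still so for the second after the job is handed in, with the robot touching nothing.
It also fails if it takes over 70 s, if anything falls off the work surface, if the arm or the gripper's body presses on something with over 40 N, if the wrist force passes 120 N, or if a joint passes its speed limit or range.

## Robot

A 6-joint arm with a two-finger parallel gripper is mounted at the origin on the work surface. World frame = base frame: x ahead of the robot, y to its left, z up, the work surface at z = 0. Lengths are in mm, angles in rad, forces in N, time in s.
With the tool pointing down it reaches from about 250 to 775 mm from the base axis. Payload 8.9 kg.
Tool frame: the origin (TCP) lies midway between the tips of the shut fingers; the grasp point (between the pads) lies 19 mm behind it; z points along the fingers, y is the line along which they close (so a half turn about z gives the same grasp; the last joint's range is limited). The gripper opens to 85 mm and grips with 20 to 120 N. Pads are 22 mm wide; open, the fingers measure 114 mm over their backs; the gripper's body (76 mm by 85 mm) begins 54 mm behind the grasp point. The pads swing forward as they close: fully open they stand 13 mm farther back than shut.
Start: joints at [-1.438, 0.291, -0.153, 1.127, 0, 1.431], TCP at [140.946, -505.725, 231.305] pointing down, gripper open.
Joint ranges: [-2.52, 2.52], [-0.91, 1.74], [-1.3, 1.37], [-1.96, 2.02], [-1.52, 1.47], [-3.14, 3.14]. Speed limits (rad/s): [2.22, 2.22, 2.79, 3.14, 3.14, 3.14].

## Interface

Orientations are given as a unit quaternion [x, y, z, w].
In Python, from workcell import robot gives the robot as it stands. The module is installed in compiled form; this text tells all that it offers.
- The arm moves only by the tool arm_command, never from a script. Its argument "series" is one flat list of numbers, 5 for each row, row after row: the shift along the tool's x, y, z in cm, then the turn about the tool's z in rad, then the opening, from 0 (shut) to 1 (fully open). A call has 1 to 20 rows; each row shifts and turns the commanded pose from where the row before left it, along the tool's axes as they then stand; what a row does not reach is not made up. A row lasts 1/10 s, in which the tool goes at most 50 mm and 8.59 degrees, less where a joint would pass 70% of its speed; a pose out of reach is approached as far as the arm can. A call with a gripper value outside its range is refused whole. The fingers move at their own pace and stop on an object; the grip force is fixed at half the most. Time passes only in rows, so rows that do not move let the fingers close. It gives the time, the measured TCP pose, the force, the opening and the grip force at its end, in the units of the state.
- robot.state(): the state, without advancing time (a new reading comes with each control period).
- robot.get_image(name): name is "side" or "top"; returns the picture (480x640x3 uint8, red, green, blue); there is no depth.
- robot.camera_params(name): a dict with "vertical_fov" (degrees; the focal length in pixels is half the picture's height over the tangent of half this angle, whatever the lens; pixels are square), "cx", "cy" (the principal point, pixels), "cam_to_world" (4x4, takes a point from camera to world coordinates). Camera axes: x right, y down, z forward; pixel columns grow to the right and rows downward; lengths in mm; the calibration is good to about 2 mm. A picture is of the moment at which its call begins. camera_params takes no time and is no camera call.
- robot.job_done(): hands the job in; it is judged then, once.
Trained networks look in the newest picture that a camera, given by its name, has taken for a name from the list of things; names that differ only in an ending like _2 or _b are one class to them, and where a whole thing is asked for, a point or a joint stands for the part that bears it (a point fixed in the world has none). Each returns a list of dicts, best first, with "score" (0 to 1); they miss things now and then, are a little off and sometimes report something else, mostly with a low value. They report only what shows in the picture. A call takes as long as a camera call. They do not tell look-alikes from the thing itself.
- robot.regions_of(camera, target): "pixels" (480x640 bool, what is visible of it) and "extent" ([centre column, centre row, width, height] in pixels, round what is visible of it).
The state is a dict: "time_s": time; "qpos": joint angles; "qd": joint speeds; "joint_torque": joint torques, N m; "tcp_pos": TCP position; "ee_rot": TCP orientation; "contact_force": force on the tool from outside, world axes, zero at the start; "wrist_torque": the same for the moment, N m; "finger_gap": finger opening in mm; "grip_force": force on a finger pad.
Only numpy, scipy, OpenCV 4.12 (cv2) and the standard library are available. Lean on these libraries where they do the work, as an engineer would, in place of code of your own. Each camera call takes 0.05 s, during which the arm holds its last target. There are 200 camera calls.

## Working session

There is one attempt and no reset: what is moved stays moved. The work goes in short steps, Python scripts to look and compute and a tool call to move; the robot and the scene stay as the last step left them, time stands still between calls to the robot, and variables do not carry over. Pictures are saved under pics/ and viewed, at most 10 in all, crops included, and the job is handed in when it is done.

Besides the shell and the picture viewer there is one more tool, called after "Emit:" as name(argument=value, ...) on one line, values as JSON. arm_command: Moves the arm, as the interface text tells. Its arguments: {"type":"object","properties":{"series":{"type":"array"}},"required":["series"]}

```bash
mkdir -p pics; python3 - <<'E'
from workcell import robot
import cv2,numpy as np
for n in("side","top"):
    im=robot.get_image(n); cv2.imwrite(f"pics/{n}0.png",im[:,:,::-1]); p=robot.camera_params(n)
    print(n,p["vertical_fov"],p["cx"],p["cy"]); print(np.round(p["cam_to_world"],3).tolist())
    for t in["cabinet","drawer","drawer_handle","jar","plate","rack","peg_tip","scraper","burnisher","tin","collar","pliers"]:
        try: r=robot.regions_of(n,t)
        except Exception as e: print(t,e); continue
        print(t,[(round(float(d["score"]),2),np.round(d["extent"]).astype(int).tolist()) for d in r])
print(robot.state())
E
```

```text
side 43.61376981440327 313.8004167910512 226.5138947253488
[[0.904, -0.22, 0.366, 33.174], [-0.427, -0.504, 0.751, -1086.659], [0.019, -0.835, -0.55, 937.015], [0.0, 0.0, 0.0, 1.0]]
cabinet [(0.82, [417, 301, 141, 113]), (0.3, [418, 407, 78, 37])]
drawer [(0.89, [381, 309, 70, 89])]
drawer_handle [(0.63, [383, 312, 64, 91])]
jar [(0.89, [301, 370, 22, 43]), (0.89, [269, 338, 23, 38]), (0.59, [343, 349, 25, 40])]
plate [(0.67, [253, 260, 48, 34])]
rack [(0.97, [299, 187, 102, 117])]
peg_tip [(0.37, [266, 151, 10, 14]), (0.21, [344, 348, 22, 36])]
scraper []
burnisher []
tin [(0.87, [413, 280, 30, 28])]
collar [(0.34, [382, 311, 67, 91])]
pliers [(0.67, [419, 407, 80, 41])]
top 45.84591357385333 309.7331804098089 237.70073874544647
[[0.018, -0.997, 0.069, 470.695], [-1.0, -0.018, -0.009, 28.448], [0.01, -0.068, -0.998, 1508.203], [0.0, 0.0, 0.0, 1.0]]
cabinet [(0.57, [401, 192, 103, 97])]
drawer [(0.57, [402, 228, 96, 26]), (0.25, [425, 270, 25, 22])]
drawer_handle []
jar [(0.79, [440, 313, 21, 19]), (0.78, [389, 321, 19, 22]), (0.56, [428, 271, 25, 23]), (0.3, [404, 229, 102, 23])]
pl
[... 360 characters left out ...]
00,  2.90709419e-01, -1.53437595e-01,  1.12671066e+00,
       -5.12361944e-07,  1.43151285e+00]), 'qd': array([ 6.94598839e-04, -1.54810823e-03, -4.07382087e-05,  1.22991569e-03,
        1.17911510e-04, -1.10380514e-03]), 'joint_torque': array([ 2.97119324e-03, -5.37027311e+01,  3.31645453e+01,  1.50750471e-03,
        1.69137365e-04,  2.79027421e-05]), 'tcp_pos': array([ 140.93155582, -505.70219608,  231.28615651]), 'ee_rot': array([ 9.90782642e-01,  1.35461269e-01, -1.51744667e-07, -3.06765734e-05]), 'contact_force': array([ 1.46928403e+00,  6.65512106e-01, -4.98646360e-04]), 'wrist_torque': array([-0.02859628, -0.03461762, -0.01518873]), 'grip_force': 0.0, 'finger_gap': 85.35033892350191}
```

View pics/side0.png

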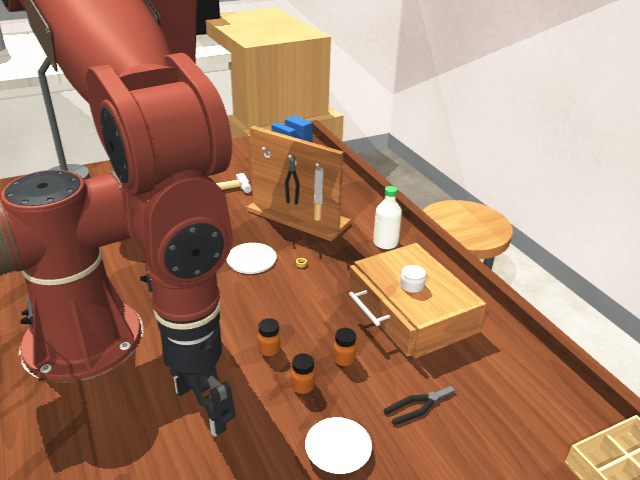

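View pics/top0.png

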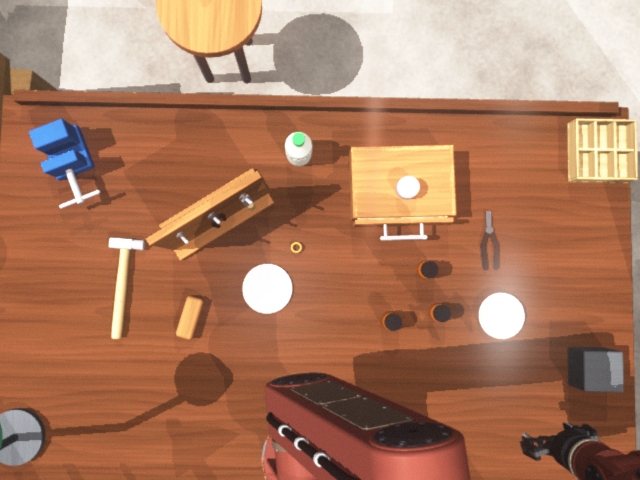

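Side view: jars at (301,372), (269,338), (344,347). In the top view the jar in front of the drawer is (428,270), the farthest one. The plate is at (268,289) and the free peg is the leftmost one, top (183,238) / side (266,152). I'll enlarge the cabinet and rack to get accurate corners.

```bash
cat > h.py <<'E'
from workcell import robot
import cv2,numpy as np
from scipy.optimize import least_squares
P={n:robot.camera_params(n) for n in("side","top")}
def ray(n,u,v):
    p=P[n];f=240/np.tan(np.radians(p["vertical_fov"])/2);T=np.array(p["cam_to_world"])
    return T[:3,3],T[:3,:3]@np.array([(u-p["cx"])/f,(v-p["cy"])/f,1])
def atz(n,u,v,z):
    o,d=ray(n,u,v); return o+d*(z-o[2])/d[2]
def proj(n,X):
    p=P[n];f=240/np.tan(np.radians(p["vertical_fov"])/2);T=np.array(p["cam_to_world"])
    c=(np.atleast_2d(X)-T[:3,3])@T[:3,:3]
    return c[:,:2]/c[:,2:]*f+[p["cx"],p["cy"]]
def tri(a,b):
    A=[];y=[]
    for n,uv in(("side",a),("top",b)):
        o,d=ray(n,*uv);d=d/np.linalg.norm(d);M=np.eye(3)-np.outer(d,d);A.append(M);y.append(M@o)
    return np.linalg.lstsq(np.vstack(A),np.hstack(y),rcond=None)[0]
E
python3 - <<'E'
from h import *
im=cv2.imread("pics/top0.png"); s=cv2.imread("pics/side0.png")
a=cv2.resize(im[140:290,340:465],None,fx=4,fy=4,interpolation=cv2.INTER_CUBIC)[:600]
b=cv2.resize(im[165:265,140:280],None,fx=4,fy=4,interpolation=cv2.INTER_CUBIC)[:,:560]
c=np.zeros((600,800,3),np.uint8); c[:,:500]=a; 
c[:262,500:]=cv2.resize(im[165:265,143:277],(300,224))[:262] if 0 else cv2.resize(s[120:240,240:360],(300,262)); c[300:524,500:]=cv2.resize(im[165:265,143:277],(300,224),interpolation=cv2.INTER_CUBIC)
cv2.imwrite("pics/c1.png",c)
for n in("side","top"):
    robot.get_image(n)
    for t in("jar","plate"):
        for d in robot.regions_of(n,t)[:3]:
            m=d["pixels"]; v,u=np.nonzero(m); print(n,t,d["score"],u.mean(),v.mean(),[np.round(atz(n,u.mean(),v.mean(),z)) for z in((35,70)if t=="jar" else(8,))])
print("peg",tri((266,151),(183,238)))
print(atz("side",344,336,70))
E
```

```text
side jar 0.94 344.2562225475842 346.7349926793558 [array([ 496., -295.,   35.]), array([ 479., -326.,   70.])]
side jar 0.85 268.3379310344828 336.80551724137933 [array([ 362., -202.,   35.]), array([ 349., -237.,   70.])]
side jar 0.83 302.11724137931037 373.35057471264366 [array([ 385., -326.,   35.]), array([ 372., -356.,   70.])]
side plate 0.7 250.71751886001675 257.77116512992455 [array([438., 115.,   8.])]
side plate 0.42 414.9513858813339 301.24317886530963 [array([ 735., -206.,    8.])]
top jar 0.85 426.2140672782875 269.16207951070334 [array([ 496., -289.,   35.]), array([ 495., -281.,   70.])]
top jar 0.76 438.3081967213115 312.1737704918033 [array([ 385., -320.,   35.]), array([ 387., -312.,   70.])]
top jar 0.74 390.94603174603174 320.64761904761906 [array([ 361., -198.,   35.]), array([ 364., -193.,   70.])]
top plate 0.65 266.54313099041536 287.88232161874333 [array([439., 126.,   8.])]
peg [557.48399466 306.41389903 205.70647862]
[ 492.3987978  -298.01118783   70.        ]
```

View pics/c1.png

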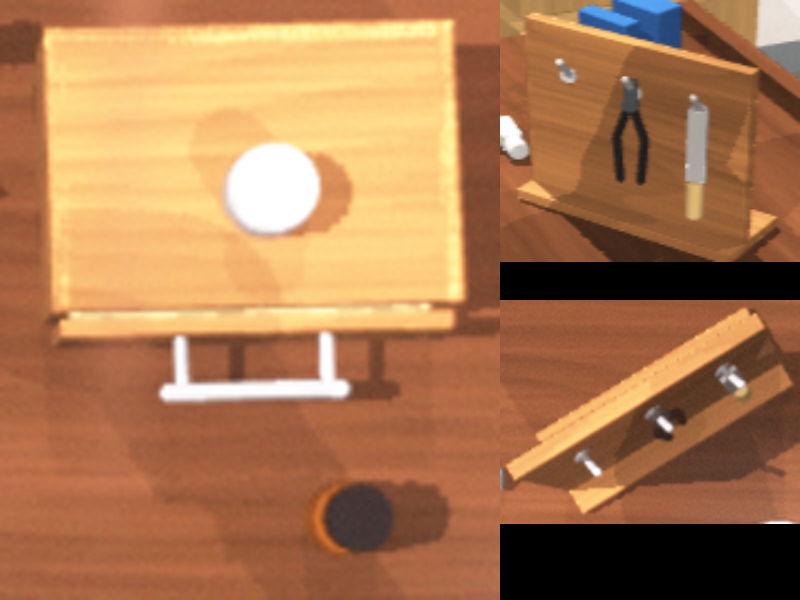

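```bash
python3 - <<'E'
from h import *
A=lambda u,v:(340+u/4,140+v/4)
R=lambda u,v:(143+(u-500)/2.239,165+(v-300)/2.24)
S=lambda u,v:(240+(u-500)/2.5,120+v/2.183)
def fit(obs,x0):
    def r(x):
        c,s=np.cos(x[2]),np.sin(x[2]);o=[]
        for n,uv,X in obs:
            w=[x[0]+c*X[0]-s*X[1],x[1]+s*X[0]+c*X[1],X[2]]; o.extend((proj(n,w)[0]-uv))
        return np.array(o)
    q=least_squares(r,x0,loss="soft_l1"); print(np.round(q.x,3)); print(np.round(r(q.x).reshape(-1,2),1).tolist()); return q.x
cab=fit([("top",A(44,30),(90,130,85)),("top",A(453,22),(90,-130,85)),("top",A(464,300),(-90,-130,85)),("top",A(53,310),(-90,130,85)),("side",(350.5,268),(-90,130,85)),("side",(415.5,244),(90,130,85)),("side",(484,300),(90,-130,85)),("side",(413,329),(-90,-130,85))],[650,-200,0])
c,s=np.cos(cab[2]),np.sin(cab[2])
h=[atz("top",*A(163,393),62),atz("top",*A(347,388),62)]
print("handle ends",h); m=(h[0]+h[1])/2
d=m[:2]-cab[:2]; print("handle in cab",c*d[0]+s*d[1],-s*d[0]+c*d[1])
print("panel face",[atz("top",*A(u,v),82) for u,v in((62,338),(455,327))])
rk=fit([("top",R(516,478),(0,145,255)),("top",R(765,325),(0,-145,255)),("side",S(527,17),(0,145,255)),("side",S(757,72),(0,-145,255)),("side",S(517,196),(-30,145,16)),("side",S(742,258),(-30,-145,16)),("top",R(585,513),(-30,145,0)),("top",R(793,385),(-30,-145,0))],[620,220,.5])
c,s=np.cos(rk[2]),np.sin(rk[2])
for y in(85,0,-85):
  for n,X in(("root",(0,y,190)),("tip",(-31.8,y,221.8))):
    w=np.array([rk[0]+c*X[0]-s*X[1],rk[1]+s*X[0]+c*X[1],X[2]])
    print(n,np.round(w,1),proj("side",w),proj("top",w))
print("tip tri", tri(S(572,76),R(600,472)),"root",tri(S(560,63),R(577,455)))
print("jar lid",atz("top",*A(358,518),70))
print("collar",atz("top",296,247,12))
E
```

```text
[ 7.15587e+02 -2.19491e+02  3.90000e-02]
[[0.3, 0.0], [-0.0, 0.1], [0.0, 0.8], [0.0, 0.4], [1.5, -7.2], [-1.5, -2.0], [-0.3, 3.2], [3.1, -0.5]]
handle ends [array([ 572.07449375, -166.08440327,   62.        ]), array([ 577.4285818 , -283.95020739,   62.        ])]
handle in cab -140.9441792044664 0.0068287730794933665
panel face [array([604.31043024, -99.24881003,  82.        ]), array([ 615.88820555, -347.95709395,   82.        ])]
[6.15378e+02 2.47177e+02 5.78000e-01]
[[0.2, -0.3], [0.8, -1.0], [-2.0, -0.9], [-2.3, 0.2], [-0.9, -4.0], [-5.6, -1.9], [1.2, -0.8], [1.2, -1.4]]
root [568.9 318.4 190. ] [[267.17211273 153.64264143]] [[180.03783009 232.10434841]]
tip [542.3 301.  221.8] [[260.07460675 147.41491246]] [[184.27627722 242.86134785]]
root [615.4 247.2 190. ] [[292.8367921  161.47007411]] [[211.28746602 212.79440422]]
tip [588.7 229.8 221.8] [[286.22814104 155.29798917]] [[216.32259459 223.019472  ]]
root [661.8 176.  190. ] [[319.67921649 169.65670551]] [[242.35707142 193.59570546]]
tip [635.2 158.6 221.8] [[313.61306627 163.552226  ]] [[248.17952491 203.29485749]]
tip tri [554.60976479 294.39180414 200.30545301] root [562.06373714 321.38094889 204.57014594]
jar lid [ 494.33815033 -289.48895384   70.        ]
collar [548.35718068  50.90416382  12.        ]
```

```bash
python3 - <<'E'
from h import *
im=cv2.imread("pics/top0.png"); s=cv2.imread("pics/side0.png")
c=np.zeros((600,800,3),np.uint8)
c[:480,:600]=cv2.resize(s[235:355,340:490],None,fx=4,fy=4,interpolation=cv2.INTER_CUBIC)
c[:200,600:]=cv2.resize(s[380:440,180:240],(200,200),interpolation=cv2.INTER_CUBIC)
c[210:410,600:]=cv2.resize(im[420:480,515:575],(200,200),interpolation=cv2.INTER_CUBIC)
c[480:600,:300]=cv2.resize(s[238:278,220:320],(300,120),interpolation=cv2.INTER_CUBIC)
cv2.imwrite("pics/c2.png",c)
E
```

```text
(no output)
```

View pics/c2.png

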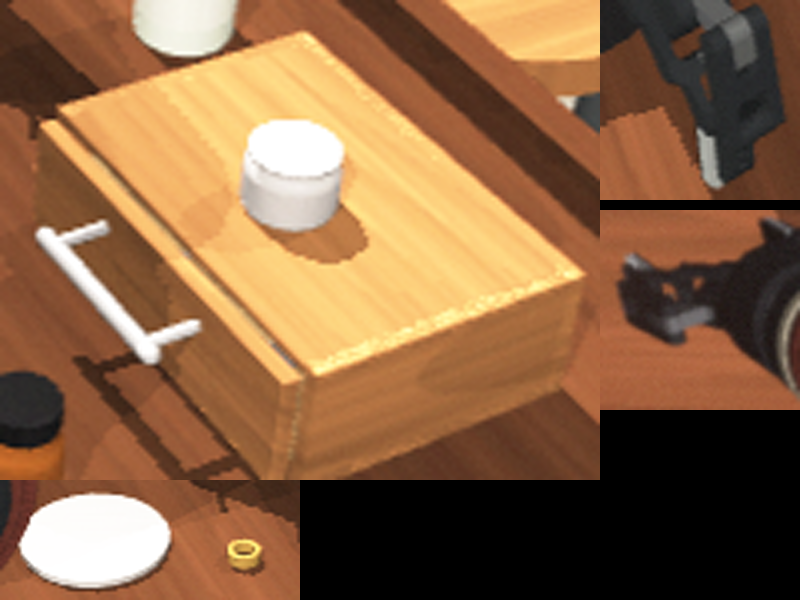

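```bash
python3 - <<'E'
from h import *
A=lambda u,v:(340+u/4,140+v/4)
R=lambda u,v:(143+(u-500)/2.239,165+(v-300)/2.24)
S=lambda u,v:(240+(u-500)/2.5,120+v/2.183)
B=lambda u,v:(340+u/4,235+v/4)
O=[("top",A(44,30),0,(90,130,85)),("top",A(453,22),0,(90,-130,85)),("top",A(464,300),0,(-90,-130,85)),("top",A(53,310),0,(-90,130,85)),("side",B(60,106),0,(-90,130,85)),("side",B(307,32),0,(90,130,85)),("side",B(584,272),0,(90,-130,85)),("side",B(312,376),0,(-90,-130,85)),
("top",R(516,478),1,(0,145,255)),("top",R(765,325),1,(0,-145,255)),("side",S(527,17),1,(0,145,255)),("side",S(757,72),1,(0,-145,255)),("side",S(517,196),1,(-30,145,16)),
("top",(268,289),2,(0,0,8)),("side",(251.7,257.3),2,(0,0,8)),
("top",(296,247),3,(0,0,12)),("side",(301.3,261.5),3,(0,0,12)),
("top",(429.5,269.5),4,(0,0,70)),("side",(345,334.2),4,(0,0,70)),
("top",R(600,472),1,(-31.8,85,221.8)),("side",S(560,63),1,(-31.8,85,221.8)),
]
X0=[715,-219,.04,615,247,.57,440,120,550,50,494,-289]
def pr(n,X,k):
    p=P[n];f=240/np.tan(np.radians(p["vertical_fov"])/2)
    q=(proj(n,X)[0]-[p["cx"],p["cy"]])/f
    r=np.linalg.norm(q); return q*(1+k*r*r)*f+[p["cx"],p["cy"]]
def W(x,i,X):
    if i<2: a,b,t=x[3*i:3*i+3]
    else: a,b=x[6+2*(i-2):8+2*(i-2)];t=0
    c,s=np.cos(t),np.sin(t); return [a+c*X[0]-s*X[1],b+s*X[0]+c*X[1],X[2]]
for free in(0,1):
    def r(x):
        ks={"side":x[-2]*free,"top":x[-1]*free}
        return np.concatenate([pr(n,W(x,i,X),ks[n])-uv for n,uv,i,X in O])
    q=least_squares(r,X0+[0,0],x_scale=[100,100,1,100,100,1]+[100]*6+[1,1],loss="soft_l1"); print(q.cost,np.round(q.x,3).tolist()); print([(o[0][0],o[2],a) for o,a in zip(O,np.round(r(q.x).reshape(-1,2),1).tolist())])
E
```

```text
19.707674137886983 [718.243, -221.144, 0.04, 618.234, 243.452, 0.598, 438.764, 120.475, 549.672, 48.129, 495.929, -292.134, 0.0, 0.0]
[('t', 0, [1.0, -1.0]), ('t', 0, [0.6, -1.0]), ('t', 0, [0.7, -0.3]), ('t', 0, [0.7, -0.6]), ('s', 0, [-1.7, -0.5]), ('s', 0, [-1.5, -0.9]), ('s', 0, [-0.9, 0.3]), ('s', 0, [-0.3, -0.4]), ('t', 1, [2.6, -0.5]), ('t', 1, [1.8, -3.3]), ('s', 1, [-1.2, -0.2]), ('s', 1, [-0.1, 0.2]), ('s', 1, [0.1, -3.1]), ('t', 2, [0.8, -0.8]), ('s', 2, [-1.5, -0.7]), ('t', 3, [1.1, -0.5]), ('s', 3, [-0.9, -1.2]), ('t', 4, [1.0, -0.6]), ('s', 4, [-0.8, -0.5]), ('t', 1, [-1.1, 0.3]), ('s', 1, [-2.6, -0.8])]
18.798622036006936 [718.366, -221.696, 0.039, 618.228, 243.746, 0.597, 438.697, 120.55, 549.673, 48.131, 495.802, -292.457, 0.024, -0.075]
[('t', 0, [1.1, -0.8]), ('t', 0, [-0.1, -0.4]), ('t', 0, [0.1, -0.1]), ('t', 0, [0.9, -0.6]), ('s', 0, [-1.5, -0.4]), ('s', 0, [-1.2, -0.8]), ('s', 0, [-0.3, 0.6]), ('s', 0, [-0.1, -0.1]), ('t', 1, [3.3, -0.5]), ('t', 1, [1.8, -3.2]), ('s', 1, [-1.2, -0.3]), ('s', 1, [-0.2, 0.1]), ('s', 1, [0.0, -3.2]), ('t', 2, [0.8, -0.8]), ('s', 2, [-1.5, -0.7]), ('t', 3, [1.1, -0.5]), ('s', 3, [-0.9, -1.2]), ('t', 4, [0.7, -0.7]), ('s', 4, [-0.8, -0.3]), ('t', 1, [-0.8, 0.3]), ('s', 1, [-2.7, -0.9])]
```

Emit:
arm_command(series=[3.33, -0.92, 0.8, 0, 1, 3.33, -0.92, 0.8, 0, 1, 3.33, -0.92, 0.8, 0, 1, 3.33, -0.92, 0.8, 0, 1, 3.33, -0.92, 0.8, 0, 1, 3.33, -0.92, 0.8, 0, 1, 3.33, -0.92, 0.8, 0, 1, 3.33, -0.92, 0.8, 0, 1, 3.33, -0.92, 0.8, 0, 1, 3.33, -0.92, 0.8, 0, 1, 3.33, -0.92, 0.8, 0, 1, 3.33, -0.92, 0.8, 0, 1, 0, 0, 0, 0, 1, 0, 0, 0, 0, 1])

```text
time_s: 3.0
tcp_pos: [496.4, -291.5, 134.9]
ee_rot: [0.991, 0.136, -0.0, -0.0]
contact_force: [-0.6, 0.1, 0.1]
finger_gap: 85.3
grip_force: 0.0
```

```bash
python3 - <<'E'
from h import *
c=np.zeros((480,800,3),np.uint8)
for i,(n,u0,v0) in enumerate((("side",285,255),("top",380,210))):
    im=robot.get_image(n)[:,:,::-1].copy(); c[:,i*400:(i+1)*400]=cv2.resize(im[v0:v0+120,u0:u0+100],None,fx=4,fy=4,interpolation=cv2.INTER_CUBIC)
    print(n,proj(n,[[496.4,-291.5,135],[507.6,-332,148],[485,-251,148]]))
cv2.imwrite("pics/c3.png",c)
E
```

```text
side [[345.76854647 309.62401107]
 [360.80841651 315.61228841]
 [331.90189476 294.26647812]]
top [[436.25306882 268.32530813]
 [454.3527167  263.87450912]
 [420.64508363 272.70851166]]
```

View pics/c3.png

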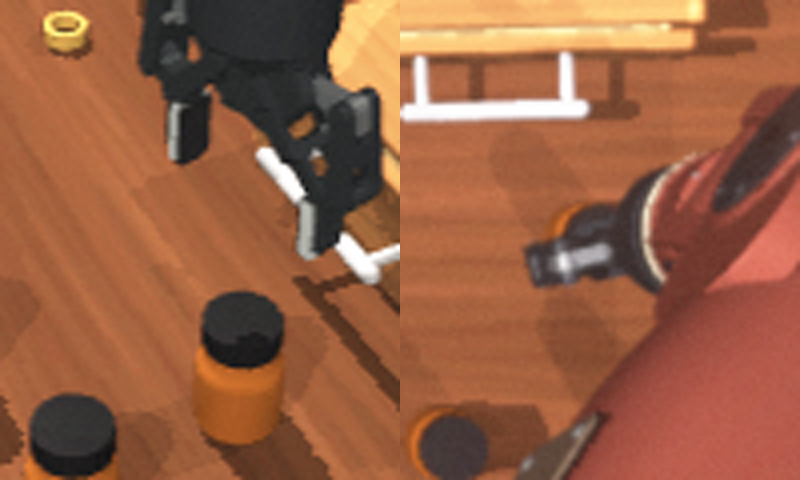

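Emit:
arm_command(series=[0, 0, 2.8, 0, 1, 0, 0, 2.8, 0, 1, 0, 0, 2.8, 0, 1, 0, 0, 2.0, 0, 1, 0, 0, 1.0, 0, 1, 0, 0, 0, 0, 0, 0, 0, 0, 0, 0, 0, 0, 0, 0, 0, 0, 0, 0, 0, 0, 0, 0, 0, 0, 0, 0, 0, 0, 0, 0, 0, 0, 0, 0, 0, 0, 0, 0, 0, 0])

```text
time_s: 4.4
tcp_pos: [496.8, -292.7, 23.0]
ee_rot: [0.991, 0.135, 0.001, 0.001]
contact_force: [-1.9, 0.5, 6.3]
finger_gap: 45.4
grip_force: 61.5
```

Emit:
arm_command(series=[0, 0, -3, 0, 0, 0, 0, -4, 0, 0, 0, 0, -3, 0, 0, 0.39, -2.95, 0, 0, 0, 0.39, -2.95, 0, 0, 0, 0.39, -2.95, 0, 0, 0, 0.39, -2.95, 0, 0, 0, 0.39, -2.95, 0, 0, 0, 0.39, -2.95, 0, 0, 0, 0.39, -2.95, 0, 0, 0, 0.39, -2.95, 0, 0, 0, 0.39, -2.95, 0, 0, 0, 0.39, -2.95, 0, 0, 0, 0.39, -2.95, 0, 0, 0, 0.39, -2.95, 0, 0, 0, 0.39, -2.95, 0, 0, 0, 0.39, -2.95, 0, 0, 0, 0, 0, 0, 0, 0, 0, 0, 0, 0, 0])

```text
time_s: 6.3
tcp_pos: [438.1, 120.8, 122.0]
ee_rot: [0.991, 0.136, 0.001, 0.0]
contact_force: [0.4, -0.5, -1.9]
finger_gap: 45.2
grip_force: 63.2
```

```bash
python3 - <<'E'
from h import *
c=np.zeros((480,800,3),np.uint8)
for i,(n,u0,v0) in enumerate((("side",200,180),("top",220,225))):
    im=robot.get_image(n)[:,:,::-1].copy(); c[:,i*400:(i+1)*400]=cv2.resize(im[v0:v0+120,u0:u0+100],None,fx=4,fy=4,interpolation=cv2.INTER_CUBIC)
cv2.imwrite("pics/c4.png",c)
# 3D handle from initial views
B=lambda u,v:(340+u/4,235+v/4)
A=lambda u,v:(340+u/4,140+v/4)
print("handle",tri(B(45,235),A(163,393)),tri(B(148,353),A(347,388)))
E
```

```text
handle [ 575.75963152 -168.49625876   55.6576077 ] [ 578.40559665 -284.52126383   61.6338891 ]
```

View pics/c4.png

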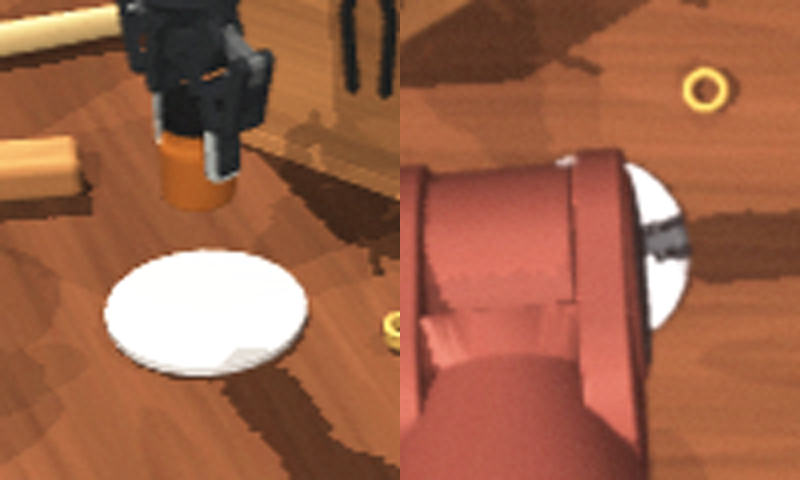

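The jar is held upright above the plate, which is centred at about (251,258) in the side view. I'll lower it and release.

Emit:
arm_command(series=[0, 0, 3, 0, 0, 0, 0, 3, 0, 0, 0, 0, 2, 0, 0, 0, 0, 0.6, 0, 0, 0, 0, 0.3, 0, 0, 0, 0, 0.1, 0, 0, 0, 0, 0, 0, 0, 0, 0, 0, 0, 0.7, 0, 0, 0, 0, 0.8, 0, 0, 0, 0, 0.8, 0, 0, 0, 0, 0.8, 0, 0, 0, 0, 0.8])

```text
time_s: 7.6
tcp_pos: [438.0, 120.4, 31.4]
ee_rot: [0.991, 0.136, 0.0, -0.0]
contact_force: [0.0, 0.5, -0.2]
finger_gap: 68.1
grip_force: 0.0
```

Emit:
arm_command(series=[0, 0, -4, 0, 0.8, 0, 0, -4, 0, 0.8, 0, 0, -4, 0, 0.8, 0.34, 3.1, 0, 0, 0.8, 0.34, 3.1, 0, 0, 0.32, 0.34, 3.1, 0, 0, 0.32, 0.34, 3.1, 0, 0, 0.32, 0.34, 3.1, 0, 0, 0.32, 0.34, 3.1, 0, 0, 0.32, 0.34, 3.1, 0, 0, 0.32, 0.34, 3.1, 0, 0, 0.32, 0.34, 3.1, 0, 0, 0.32, 0.34, 3.1, 0, 0, 0.32, 0.34, 3.1, 0, 0, 0.32, 0.34, 3.1, 0, 0, 0.32])

```text
time_s: 9.1
tcp_pos: [577.4, -228.2, 151.1]
ee_rot: [0.991, 0.135, -0.0, -0.0]
contact_force: [-0.1, 0.7, -0.7]
finger_gap: 27.5
grip_force: 0.0
```

Emit:
arm_command(series=[0, 0, 0, -0.134, 0.32, 0, 0, 0, -0.134, 0.32, 0, 0, 0, -0.134, 0.32, 0, 0, 0, -0.134, 0.32, 0, 0, 0, -0.134, 0.32, 0, 0, 0, -0.134, 0.32, 0, 0, 0, -0.134, 0.32, 0, 0, 0, -0.134, 0.32, 0, 0, 0, -0.134, 0.32, 0, 0, 0, -0.134, 0.32, 0, 0, 0, 0, 0.32, 0, 0, 0, 0, 0.32])

```text
time_s: 10.3
tcp_pos: [577.0, -226.9, 151.2]
ee_rot: [0.694, 0.72, -0.0, -0.0]
contact_force: [0.3, -0.2, -0.1]
finger_gap: 27.3
grip_force: 0.0
```

```bash
python3 - <<'E'
from h import *
c=np.zeros((480,800,3),np.uint8)
for i,(n,u0,v0) in enumerate((("side",330,240),("top",210,240))):
    im=robot.get_image(n)[:,:,::-1].copy(); c[:,i*400:(i+1)*400]=cv2.resize(im[v0:v0+120,u0:u0+100],None,fx=4,fy=4,interpolation=cv2.INTER_CUBIC)
cv2.imwrite("pics/c5.png",c)
s=robot.state(); print(s["tcp_pos"],s["ee_rot"],s["finger_gap"])
p=s["tcp_pos"]; print(proj("side",[p,p+[14,0,8],p+[-14,0,8]]))
E
```

```text
[ 577.08855764 -226.97343588  151.25212877] [ 6.93560360e-01  7.20398516e-01 -1.73610127e-05 -6.72964941e-05] 27.251522187774505
[[365.53520202 275.12689463]
 [371.52275268 270.51415581]
 [360.00288166 273.7872059 ]]
```

View pics/c5.png

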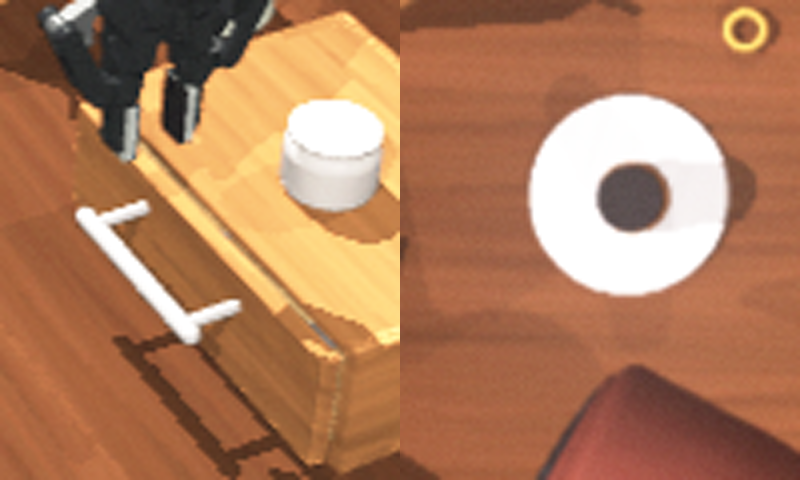

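Jar is upright and centred on the plate. The fingers straddle the handle line (side (360,280) to (375,275)). I'll lower and pinch.

Emit:
arm_command(series=[0, 0, 3.5, 0, 0.32, 0, 0, 3.5, 0, 0.32, 0, 0, 1.5, 0, 0.32, 0, 0, 1, 0, 0.32, 0, 0, 1, 0, 0.32, 0, 0, 0.5, 0, 0.32, 0, 0, 0, 0, 0.32])

```text
time_s: 11.1
tcp_pos: [577.1, -227.0, 41.2]
ee_rot: [0.693, 0.721, -0.0, -0.0]
contact_force: [0.3, 0.0, 0.5]
finger_gap: 27.5
grip_force: 0.0
```

Emit:
arm_command(series=[0, 0, 0, 0, 0, 0, 0, 0, 0, 0, 0, 0, 0, 0, 0, 0, 0, 0, 0, 0, 0, -1, 0, 0, 0, 0, -2, 0, 0, 0, 0, -2, 0, 0, 0, 0, -2, 0, 0, 0, 0, -2, 0, 0, 0, 0, -2, 0, 0, 0, 0, -1.5, 0, 0, 0, 0, -0.5, 0, 0, 0, 0, -0.3, 0, 0, 0, 0, -0.3, 0, 0, 0, 0, 0, 0, 0, 0])

```text
time_s: 12.6
tcp_pos: [441.3, -233.1, 42.0]
ee_rot: [0.693, 0.721, -0.0, 0.001]
contact_force: [-0.2, -0.0, 9.4]
finger_gap: 9.1
grip_force: 60.0
```

Continue to the stop in small steps.

Emit:
arm_command(series=[0, -0.2, 0, 0, 0, 0, -0.2, 0, 0, 0, 0, -0.2, 0, 0, 0, 0, -0.2, 0, 0, 0, 0, 0, 0, 0, 0])

```text
time_s: 13.1
tcp_pos: [436.7, -233.4, 42.2]
ee_rot: [0.692, 0.722, 0.002, 0.003]
contact_force: [14.8, 1.4, -3.1]
finger_gap: 8.7
grip_force: 59.0
```

Emit:
arm_command(series=[0, -0.2, 0, 0, 0, 0, 0, 0, 0, 0])

```text
time_s: 13.3
tcp_pos: [436.6, -233.4, 42.2]
ee_rot: [0.692, 0.722, 0.004, 0.004]
contact_force: [23.3, 3.9, -10.9]
finger_gap: 8.7
grip_force: 58.6
```

Emit:
arm_command(series=[0, 0.4, 0, 0, 0, 0, 0, 0, 0, 0.32, 0, 0, 0, 0, 0.32, 0, 0, 0, 0, 0.32, 0, 0, -2, 0, 0.32, 0, 0, -3, 0, 0.32, 0, 0, -5, 0, 0.32, 0, 0, -5, 0, 0.32, 0, -5, -5, 0, 0.32, 0, -5, -2, 0, 0.4, 0, -5, 0, 0, 0.5, 0, 0, 0, 0, 0.5, 0, 0, 0, 0, 0.5])

```text
time_s: 14.6
tcp_pos: [302.8, -238.3, 245.4]
ee_rot: [0.693, 0.721, 0.0, 0.0]
contact_force: [0.2, -0.0, 0.2]
finger_gap: 42.6
grip_force: 0.0
```

```bash
python3 - <<'E'
from h import *
c=np.zeros((600,800,3),np.uint8)
for i,(n,u0,v0) in enumerate((("side",310,250),("top",345,190))):
    im=robot.get_image(n)[:,:,::-1].copy(); cv2.imwrite(f"pics/{n}6.png",im)
    h=150;w=100 if n=="top" else 110
    c[:,i*400:(i+1)*400]=cv2.resize(im[v0:v0+150,u0:u0+100],None,fx=4,fy=4,interpolation=cv2.INTER_CUBIC)
    for t in("scraper","burnisher"):
        for d in robot.regions_of(n,t): print(n,t,round(float(d["score"]),2),np.round(d["extent"]).tolist())
cv2.imwrite("pics/c6.png",c)
E
```

```text
side scraper 0.94 [373.0, 337.0, 46.0, 26.0]
side scraper 0.71 [201.0, 223.0, 40.0, 17.0]
side scraper 0.25 [356.0, 328.0, 123.0, 106.0]
side burnisher 0.86 [346.0, 309.0, 34.0, 22.0]
top scraper 0.69 [421.0, 243.0, 22.0, 41.0]
top burnisher 0.77 [379.0, 246.0, 14.0, 39.0]
top burnisher 0.58 [421.0, 244.0, 19.0, 47.0]
```

View pics/c6.png

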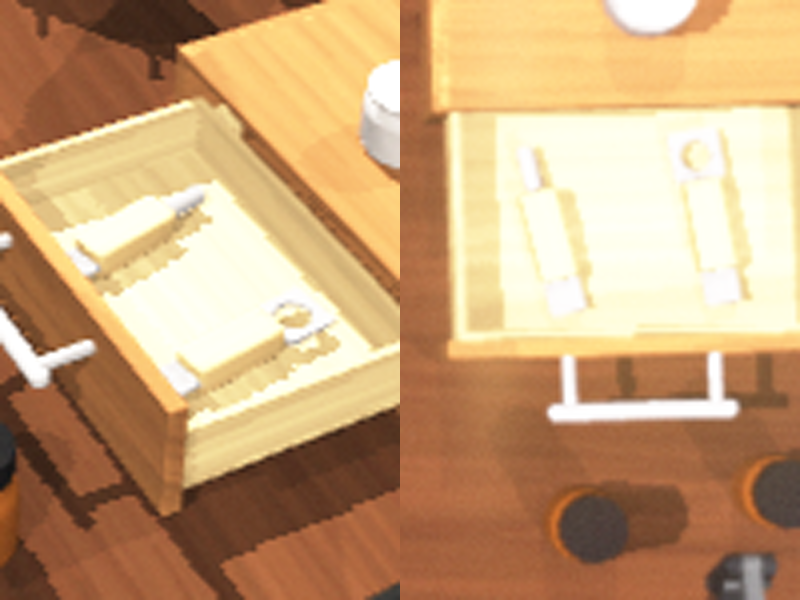

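```bash
python3 - <<'E'
from h import *
T=lambda u,v:(345+(u-400)/4+.9,190+v/4-.6)
S=lambda u,v:(310+u/4-1.2,250+v/4-.6)
print("eye top",atz("top",*T(695,156),27),"side",atz("side",*S(297,318),27),"tri",tri(S(297,318),T(695,156)))
e=atz("top",*T(695,156),27); g=atz("top",*T(708,225),37); b=atz("top",*T(723,303),27)
print("grip",g,"bladetip",b, "yaw eye-blade",np.arctan2(*(e-b)[1::-1]),"eye-grip",np.arctan2(*(e-g)[1::-1]),np.linalg.norm((e-g)[:2]),np.linalg.norm((e-b)[:2]))
print("panel/drawer front",atz("top",*T(448,352),82),atz("top",*T(790,348),82))
m=cv2.imread("pics/top6.png")
d=[x for x in robot.regions_of("top","scraper") if abs(x["extent"][0]-421)<8][0]["pixels"]
v,u=np.nonzero(d); q=np.cov(u,v); w,V=np.linalg.eigh(q); ax=V[:,1]; print("mask",u.mean(),v.mean(),ax)
a=atz("top",u.mean()+.9,v.mean()-.6,30);c=atz("top",u.mean()+.9-20*ax[0]*np.sign(ax[1]),v.mean()-.6-20*abs(ax[1]),30);print(a,np.arctan2(*(c-a)[1::-1]))
E
```

```text
eye top [ 602.29774571 -272.76460595   27.        ] side [ 604.03923558 -274.30919927   27.        ] tri [ 603.35071468 -273.41488948   26.35217156]
grip [ 556.53220233 -279.39184879   37.        ] bladetip [ 506.26411175 -291.49799489   27.        ] yaw eye-blade 0.19265179526690623 eye-grip 0.14380892729313735 46.24289468621844 97.8437464199743
panel/drawer front [ 471.16818475 -106.87385423   82.        ] [ 477.44097763 -321.89498284   82.        ]
mask 421.4295942720764 244.04534606205252 [0.16890843 0.98563175]
[ 562.68590336 -279.3402595    30.        ] 0.17407755935896635
```

Emit:
arm_command(series=[0, 0, 0, -0.142, 0.5, 0, 0, 0, -0.142, 0.5, 0, 0, 0, -0.142, 0.5, 0, 0, 0, -0.142, 0.5, 0, 0, 0, -0.142, 0.5, 0, 0, 0, -0.142, 0.5, 0, 0, 0, -0.142, 0.5, 0, 0, 0, -0.142, 0.5, 0, 0, 0, -0.142, 0.5, 0, 0, 0, -0.142, 0.5, 0, 0, 0, -0.142, 0.5, 0, 0, 0, -0.142, 0.5])

```text
time_s: 16.15
tcp_pos: [303.9, -238.1, 245.0]
ee_rot: [-0.09, 0.996, 0.0, -0.0]
contact_force: [-0.7, 0.0, 0.6]
finger_gap: 42.5
grip_force: 0.0
```

Emit:
arm_command(series=[-3.15, -1.06, 1.6, 0, 0.5, -3.15, -1.06, 1.6, 0, 0.5, -3.15, -1.06, 1.6, 0, 0.5, -3.15, -1.06, 1.6, 0, 0.5, -3.15, -1.06, 1.6, 0, 0.5, -3.15, -1.06, 1.6, 0, 0.5, -3.15, -1.06, 1.6, 0, 0.5, -3.15, -1.06, 1.6, 0, 0.5, 0, 0, 0, 0, 0.5, 0, 0, 0, 0, 0.5])

```text
time_s: 17.15
tcp_pos: [566.5, -277.2, 115.8]
ee_rot: [-0.088, 0.996, 0.001, -0.001]
contact_force: [-0.2, 0.4, 0.7]
finger_gap: 43.0
grip_force: 0.0
```

Emit:
arm_command(series=[0.13, -0.23, 3, 0, 0.5, 0, 0, 3, 0, 0.5, 0, 0, 2, 0, 0.5, 0, 0, 1, 0, 0.5, 0, 0, 0.6, 0, 0.5, 0, 0, 0, 0, 0.5, 0, 0, 0, 0, 0, 0, 0, 0, 0, 0, 0, 0, 0, 0, 0, 0, 0, 0, 0, 0, 0, 0, 0, 0, 0])

```text
time_s: 18.25
tcp_pos: [566.5, -281.1, 22.7]
ee_rot: [-0.087, 0.996, -0.001, 0.001]
contact_force: [-0.8, 0.2, 6.5]
finger_gap: 22.2
grip_force: 59.8
```

Emit:
arm_command(series=[0, 0, -0.5, 0, 0, 0, 0, -2, 0, 0, 0, 0, -3, 0, 0, 0, 0, -3, 0, 0, 0, 0, -3, 0, 0, 0, 0, 0, 0, 0, 0, 0, 0, 0, 0])

```text
time_s: 18.95
tcp_pos: [565.9, -280.8, 137.0]
ee_rot: [-0.087, 0.996, -0.0, 0.001]
contact_force: [-0.2, -0.4, -1.2]
finger_gap: 22.7
grip_force: 58.9
```

```bash
python3 - <<'E'
from h import *
c=np.zeros((480,800,3),np.uint8)
for i,(n,u0,v0) in enumerate((("side",320,220),("top",370,180))):
    im=robot.get_image(n)[:,:,::-1].copy()
    c[:,i*400:(i+1)*400]=cv2.resize(im[v0:v0+120,u0:u0+100],None,fx=4,fy=4,interpolation=cv2.INTER_CUBIC)
cv2.imwrite("pics/c7.png",c)
s=robot.state(); print(s["tcp_pos"],s["finger_gap"],s["contact_force"])
E
```

```text
[ 564.92330378 -280.1229417   135.24925721] 22.373074531188703 [-0.05362062  0.14201709 -1.29579626]
```

View pics/c7.png

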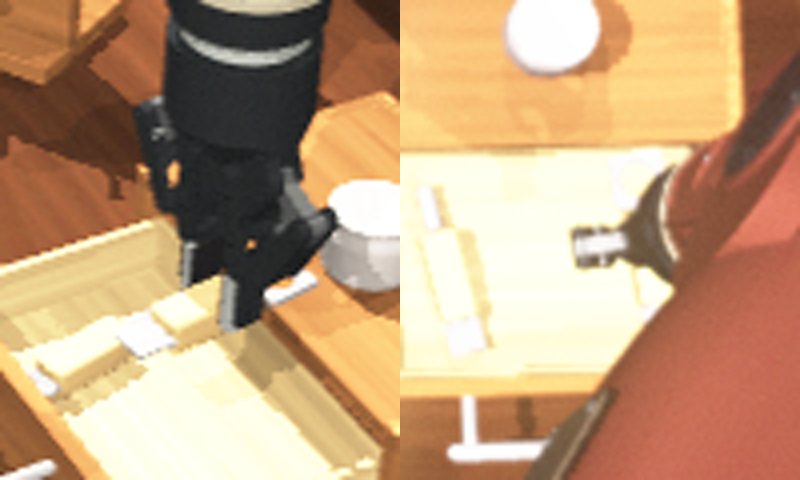

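Emit:
arm_command(series=[-1.3, 0, 1, 0, 0, -1.3, 0, 2, 0, 0, 0, 0, 1.5, 0, 0, 0, 0, 0.5, 0, 0, 0, 0, 0, 0, 0])

```text
time_s: 19.55
tcp_pos: [590.7, -275.3, 84.5]
ee_rot: [-0.087, 0.996, 0.001, -0.001]
contact_force: [0.1, -0.1, -0.8]
finger_gap: 22.2
grip_force: 58.9
```

Emit:
arm_command(series=[0, 0, 0.3, 0, 0, 0, 0, 0.3, 0, 0, 0, 0, 0.3, 0, 0, 0, 0, 0, 0, 0])

```text
time_s: 19.95
tcp_pos: [591.3, -276.7, 79.0]
ee_rot: [-0.087, 0.996, -0.001, 0.0]
contact_force: [-6.0, 1.5, 11.5]
finger_gap: 22.6
grip_force: 61.2
```

Emit:
arm_command(series=[0, 0, 0.3, 0, 0, 0, 0, 0.3, 0, 0, 0, 0, 0.3, 0, 0, 0, 0, 0.3, 0, 0, 0, 0, 0, 0, 0])

```text
time_s: 20.45
tcp_pos: [590.9, -276.9, 67.1]
ee_rot: [-0.087, 0.996, -0.001, 0.0]
contact_force: [-8.0, 0.4, 13.5]
finger_gap: 22.1
grip_force: 65.1
```

Emit:
arm_command(series=[0, 0, 0.2, 0, 0, 0, 0, 0, 0, 0])

```text
time_s: 20.65
tcp_pos: [591.0, -277.0, 65.2]
ee_rot: [-0.087, 0.996, -0.001, 0.0]
contact_force: [-7.7, 0.9, 12.4]
finger_gap: 22.5
grip_force: 65.7
```

Emit:
arm_command(series=[0, 0, -2, 0, 0, 0.5, 0, -4, 0, 0, 1, 0, -4, 0, 0, 1, 0, -4, 0, 0, 0, 0, -4, 0, 0, 0, 0, 0, 0, 0, 0, 0, 0, 0, 0])

```text
time_s: 21.35
tcp_pos: [567.1, -280.9, 244.5]
ee_rot: [-0.087, 0.996, -0.001, 0.001]
contact_force: [-0.3, 0.6, -2.5]
finger_gap: 22.5
grip_force: 63.8
```

```bash
python3 - <<'E'
from h import *
R=lambda u,v:(143+(u-500)/2.239+.9,165+(v-300)/2.24-.6)
S=lambda u,v:(240+(u-500)/2.5-1.2,120+v/2.183-.6)
print("tip",tri(S(560,63),R(600,472)),"root",tri(S(572,77),R(577,455)))
s=robot.state(); print(s["tcp_pos"],s["finger_gap"],s["contact_force"])
for n in("side","top"):
    im=robot.get_image(n)
    for d in robot.regions_of(n,"scraper"):print(n,d["score"],np.round(d["extent"]))
    cv2.imwrite(f"pics/{n}8.png",im[:,:,::-1])
print(proj("side",s["tcp_pos"]))
im=cv2.imread("pics/side8.png"); a=cv2.resize(im[150:300,330:480],(600,600),interpolation=cv2.INTER_CUBIC)
s0=cv2.imread("pics/top0.png"); b=cv2.resize(s0[222:252,165:205],(200,150),interpolation=cv2.INTER_CUBIC)
s1=cv2.imread("pics/side0.png"); e=cv2.resize(s1[140:170,250:290],(200,150),interpolation=cv2.INTER_CUBIC)
c=np.zeros((600,800,3),np.uint8); c[:,:600]=a; c[:150,600:]=b; c[200:350,600:]=e; cv2.imwrite("pics/c8.png",c)
E
```

```text
tip [546.28418244 291.1401512  222.92264326] root [568.45583659 322.29996791 185.10705679]
[ 567.09004087 -280.88725408  244.52677092] 22.490436869730512 [-0.29622007  0.61855295 -2.51705857]
side 0.7 [297. 186. 103. 116.]
side 0.64 [377. 262.  44.  31.]
[[377.70733673 254.40061117]]
```

View pics/c8.png

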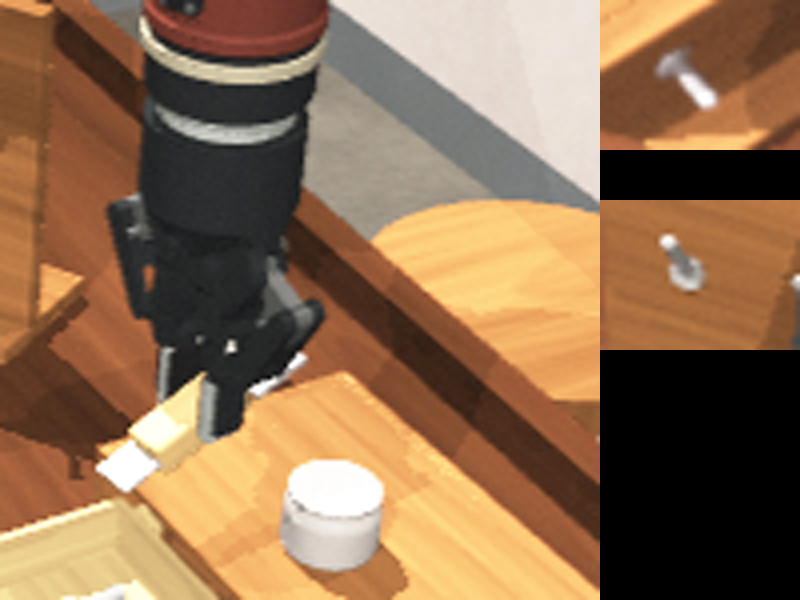

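The scraper is held tilted eye-up: blade end at about (357,270) px and eye plate at about (400,243) px in the side view. The peg tip is at top (187,241.7) / side (263.2,148.4). Next I'll work out the tilt and the peg numerically.

```bash
python3 - <<'E'
from h import *
bt=np.array([.9,-.6]);bs=np.array([-1.2,-.6])
C=lambda u,v:np.array((330+u/4,150+v/4))+bs
tcp=np.array([567.1,-280.9,244.5]);ex=np.array([np.cos(.174),np.sin(.174),0]);ey=np.array([-ex[1],ex[0],0]);ez=np.array([0,0,1])
def pt(q,x,y,z=10):
    t,a,b=q;return tcp+ex*(a+x*np.cos(t)-(z-10)*np.sin(t))+ey*y+ez*(b+x*np.sin(t)+(z-10)*np.cos(t))
obs=[(C(109.5,479),-52,0,10),(C(145,452),-30,0,10),(C(306,358),62,-16,10)]
f=lambda q:np.concatenate([proj("side",pt(q,*o[1:]))[0]-o[0] for o in obs])
q=least_squares(f,[.4,-8,5]).x
print("tilt deg,a,b",np.degrees(q[0]),q[1:],np.round(f(q),1))
print("eye rel TCP along x,z:",q[1]+46*np.cos(q[0]),q[2]+46*np.sin(q[0]))
for o in((62,16),(62,-16),(30,-16),(46,0)): 
    p=proj("side",pt(q,*o))[0]-bs; print(o,(p-[330,150])*4)
# kinematic estimate: pivot=pads centre over grip
R=lambda u,v:np.array((143+(u-500)/2.239,165+(v-300)/2.24))
S=lambda u,v:np.array((240+(u-500)/2.5,120+v/2.183))
O=[("top",(186.9,241.7),(-31.8,85,221.8),3),("side",(263.2,148.4),(-31.8,85,221.8),3),("top",(178.6,234.4),(0,85,190),1.5),("side",(267.6,154.6),(0,85,190),1.5),
("top",R(516,478),(0,145,255),1),("top",R(765,325),(0,-145,255),1),("side",S(527,17),(0,145,255),1),("side",S(757,72),(0,-145,255),1)]
def r(x):
    c,s=np.cos(x[2]),np.sin(x[2]);o=[]
    for n,uv,X,w in O:
        o.extend(w*(proj(n,[x[0]+c*X[0]-s*X[1],x[1]+s*X[0]+c*X[1],X[2]])[0]-uv-(bt if n=="top" else bs)))
    return np.array(o)
x=least_squares(r,[618,244,.6],loss="soft_l1").x; print("rack",x,np.round(r(x).reshape(-1,2),1).tolist())
c,s=np.cos(x[2]),np.sin(x[2]); print("tip",x[0]-c*31.8-s*85,x[1]-s*31.8+c*85)
print(tri(np.array((263.2,148.4))+bs,np.array((186.9,241.7))+bt), "z221.8 top",atz("top",186.9+.9,241.7-.6,221.8),"side",atz("side",262,147.8,221.8))
E
```

```text
tilt deg,a,b 20.148217109260685 [-3.7074248   3.98197557] [ 0.3 -0.1 -0.1 -0.  -0.2  0.1]
eye rel TCP along x,z: 39.47759203016046 19.82666936340344
(62, 16) [261.87592361 328.12495078]
(62, -16) [305.18950135 358.21804041]
(30, -16) [257.33031158 396.05142675]
(46, 0) [259.63208356 361.65534148]
rack [6.19165000e+02 2.44612510e+02 5.96676606e-01] [[-5.3, 1.7], [-1.3, 0.1], [3.1, -4.1], [3.1, -0.0], [1.1, -0.3], [0.4, -3.1], [0.2, 0.2], [1.2, 0.5]]
tip 545.0986009247283 297.05684727457395
[545.6307813  293.03850947 223.5615318 ] z221.8 top [546.42699055 293.13406661 221.8       ] side [546.21076211 296.73599987 221.8       ]
```

Emit:
arm_command(series=[0.08, 3.14, 0, 0, 0, 0.08, 3.14, 0, 0, 0, 0.08, 3.14, 0, 0, 0, 0.08, 3.14, 0, 0, 0, 0.08, 3.14, 0, 0, 0, 0.08, 3.14, 0, 0, 0, 0.08, 3.14, 0, 0, 0, 0.08, 3.14, 0, 0, 0, 0.08, 3.14, 0, 0, 0, 0.08, 3.14, 0, 0, 0, 0.08, 3.14, 0, 0, 0, 0.08, 3.14, 0, 0, 0, 0.08, 3.14, 0, 0, 0, 0.08, 3.14, 0, 0, 0, 0, 0, 0, -0.141, 0, 0, 0, 0, -0.141, 0, 0, 0, 0, -0.141, 0, 0, 0, 0, 0, 0, 0, 0, 0, 0, 0])

```text
time_s: 23.45
tcp_pos: [479.0, 150.6, 242.6]
ee_rot: [-0.292, 0.956, 0.0, -0.001]
contact_force: [-0.8, -0.6, -1.3]
finger_gap: 22.6
grip_force: 63.8
```

Emit:
arm_command(series=[0, 2.7, 0.5, 0, 0, 0, 2.8, 0.5, 0, 0, 0, 2.7, 0.5, 0, 0, -2, 0, 0, 0, 0, -2, 0, 0.7, 0, 0, 0, 0, 0, 0, 0, 0, 0, 0, 0, 0])

```text
time_s: 24.15
tcp_pos: [465.9, 240.7, 220.7]
ee_rot: [-0.293, 0.956, -0.0, -0.001]
contact_force: [0.1, 0.1, -0.8]
finger_gap: 22.6
grip_force: 63.8
```

```bash
python3 - <<'E'
from h import *
s=robot.state(); t=s["tcp_pos"]; print(t,s["ee_rot"])
for n in("side","top"):
    im=robot.get_image(n); cv2.imwrite(f"pics/{n}9.png",im[:,:,::-1])
    for nm in("scraper","scraper_eye","peg_tip"):
        try:
            for d in robot.regions_of(n,nm):
                m=d["pixels"]; v,u=np.nonzero(m); print(n,nm,round(float(d["score"]),2),np.round(d["extent"],1),m.sum())
        except Exception as e: print(nm,e)
    ex=np.array([.829,.559,0]);ey=np.array([-.559,.829,0])
    for th in(20,25):
        T=np.radians(th);w=[]
        for (x,y) in((46,0),(62,16),(62,-16),(30,-16),(30,16),(-52,0)):
            w.append(t+ex*(38+(x-46)*np.cos(T))+ey*y+np.array([0,0,19.8+(x-46)*np.sin(T)]))
        print(n,th,np.round(proj(n,w),1).tolist())
    print("tip",proj(n,[546,295,222]))
E
```

```text
[465.85033231 240.68036041 220.67037005] [-2.93053364e-01  9.56095765e-01 -5.72986686e-05 -7.81995602e-04]
side scraper 0.67 [242.4 167.8  33.6  25.5] 226
side scraper_eye 0.66 [241.9 163.2  27.6  28.6] 254
side scraper_eye 0.44 [338.6 444.7  67.9  59. ] 2963
side peg_tip 0.46 [266.1 151.7  12.1   9.7] 50
side 20 [[249.1, 149.9], [247.4, 144.5], [257.4, 147.4], [250.8, 155.5], [240.8, 152.5], [228.2, 175.5]]
side 25 [[249.1, 149.9], [247.3, 144.1], [257.3, 147.0], [250.9, 155.9], [240.9, 152.9], [229.2, 177.7]]
tip [[262.15754218 148.00697502]]
top scraper 0.48 [212.1 275.3  32.9  41.6] 155
top scraper_eye 0.56 [211.8 277.6  29.9  38.8] 151
top 20 [[199.4, 262.8], [189.2, 261.0], [201.4, 253.1], [209.5, 264.6], [197.4, 272.4], [223.7, 297.1]]
top 25 [[199.4, 262.8], [189.2, 261.2], [201.5, 253.3], [209.5, 264.4], [197.4, 272.2], [223.4, 295.8]]
tip [[186.95097824 241.26761509]]
```

```bash
python3 - <<'E'
from h import *
t=np.array([465.85,240.68,220.67])
ex=np.array([.829,.559,0]);ey=np.array([-.559,.829,0])
for n in("top","side"):
    im=cv2.imread(f"pics/{n}9.png"); hsv=cv2.cvtColor(im,cv2.COLOR_BGR2HSV)
    c=proj(n,t+ex*38+[0,0,19.8])[0].astype(int); x0,y0=c[0]-22,c[1]-22
    h=hsv[y0:y0+44,x0:x0+44]
    m=((h[...,1]<75)&(h[...,2]>110))
    print(n,x0,y0); 
    for r,row in enumerate(m): 
        if row.any(): print("%3d "%(y0+r)+"".join("#" if k else "." for k in row))
E
```

```text
top 177 240
254 ......................###...................
255 .....................#####..................
256 .....................######.................
257 ......................#####.................
258 ......................######................
259 ........................#####...............
260 ..........................###...............
261 ..........................................#.
263 ..............................#............#
264 ..........................................##
265 .........................................###
266 ................................#........###
267 .................................#........##
269 ..................................#.........
270 ..................................#.........
273 ...................................#........
274 ...................................#........
275 ...................................#........
276 ...................................##.......
277 ...................................#........
279 ...................................#........
280 ...................................#........
side 227 1
[... 772 characters left out ...]
.......#######
155 ......##........###.....###..........#######
156 .......##.......###...................######
157 .......##.......###....................####.
158 ......###.......###.........................
159 ......###.......###.........................
160 .......##.......###.........................
161 ................###.........................
162 ................###.........................
163 ................###...#.....................
164 ................######......................
165 .................###........................
167 .......#....................................
169 ...###......................................
170 ..#######...................................
```

Emit:
arm_command(series=[-1.5, 0, 0, 0, 0, -1.5, 0, 0, 0, 0, -1.1, 0, 0.05, 0, 0, 0, 0, 0, 0, 0, 0, 0, 0, 0, 0])

```text
time_s: 25.05
tcp_pos: [499.8, 263.8, 220.5]
ee_rot: [-0.294, 0.956, -0.0, -0.0]
contact_force: [0.4, 0.2, -0.7]
finger_gap: 22.3
grip_force: 63.8
```

```bash
python3 - <<'E'
from h import *
t=robot.state()["tcp_pos"]
ex=np.array([.829,.559,0]);ey=np.array([-.559,.829,0]);T=np.radians(22)
for n in("top","side"):
    im=robot.get_image(n)[:,:,::-1].copy(); hsv=cv2.cvtColor(im,cv2.COLOR_BGR2HSV)
    b=np.array([-.9,.6]) if n=="top" else np.array([1.2,.6])
    w=[t+ex*(38+(x-46)*np.cos(T))+ey*y+[0,0,19.8+(x-46)*np.sin(T)] for x,y in((46,0),(62,16),(62,-16),(30,-16),(30,16))]+[[546,295,222],[572.3,312.9,190]]
    print(n,"eye,corners,tip,root",np.round(proj(n,w)+b,1).tolist())
    c=proj(n,w[0])[0].astype(int); x0,y0=c[0]-16,c[1]-18
    h=hsv[y0:y0+36,x0:x0+40]; print(n,x0,y0)
    for r,row in enumerate((h[...,1]<85)&(h[...,2]>90)):
        if row.any(): print("%3d "%(y0+r)+"".join("#" if k else "." for k in row))
E
```

```text
top eye,corners,tip,root [[188.6, 248.0], [178.4, 246.2], [190.6, 238.4], [198.7, 249.8], [186.6, 257.6], [186.1, 241.9], [181.5, 231.3]]
top 173 229
238 ................###.....................
239 ...............#####....................
240 ................####....................
241 .................####..................#
242 ..................####................#.
243 ....................##..................
245 ...................................##..#
246 ...................................#####
247 ........................#..........#####
248 .........................#........######
249 .........................#........######
250 ....................#....##......#######
251 ..........................##......####.#
252 ...........................#...........#
253 ...........................#............
254 ...........................##...........
255 ...........................##...........
256 ...........................##...........
257 ...........................##...........
258 ...........................##...........
259 ...........................##...........
260 .
[... 886 characters left out ...]
....####.................
147 .##.....#####.....#####.................
148 ###.....#####.....######................
149 .##.....#.###.....######................
150 ###....##.###.....#..####...............
151 .##....###.##.........#####.............
152 .##...####.##.........######............
153 .##..####..##.........######............
154 .#######...##.........#######...........
155 .#######...##.........#######...........
156 ..##.......##..........######...........
157 ....#.....####..#.......####............
158 ...........#####........................
159 #.##.......###..........................
160 ####....................................
161 ..#.....................................
```

```bash
python3 - <<'E'
from h import *
for n,x0,y0 in(("top",168,224),("side",254,140)):
    im=cv2.imread(f"pics/{n}0.png"); h=cv2.cvtColor(im,cv2.COLOR_BGR2HSV)[y0:y0+24,x0:x0+28]
    print(n,x0,y0)
    for r,row in enumerate(h):
        print("%3d "%(y0+r)+"".join(("O" if k[2]>170 else "#" if k[2]>110 else "+") if k[1]<100 else "." for k in row))
E
```

```text
top 168 224
224 ............................
225 ............................
226 ............................
227 ............................
228 ............................
229 ............................
230 ............................
231 ..............#.............
232 ...........####.............
233 .........#OO##..............
234 .........OO####.............
235 ........#O######............
236 ........#########...........
237 .........##.#OOOO#..........
238 .............OOOO##.........
239 .............#OOOOO#........
240 ..............#OOOOO#.......
241 ...............OOOOOO.......
242 ................OOOOO.......
243 .................OOO........
244 ............................
245 ............................
246 ............................
247 ............................
side 254 140
140 ............................
141 ............................
142 ............................
143 ............................
144 ............................
145 ............................
146 ............................
147 ........OOO.................
148 ........OOOO................
149 ........OO##................
150 .........####...............
151 ..........#####.............
152 ..........####OO............
153 ..........O######...........
154 ..........OO#####...........
155 ..........OOO##O#...........
156 ..........OOOOOO#...........
157 ............OOOO............
158 ............................
159 ............................
160 ............................
161 ............................
162 ............................
163 ............................
```

Peg tip and eye plate both match the model to under 1 px. I'll slide along the peg axis.

Emit:
arm_command(series=[-0.5, 0, 0.5, 0, 0, -0.5, 0, 0.5, 0, 0, -0.5, 0, 0.5, 0, 0, -0.5, 0, 0.5, 0, 0, -0.3, 0, 0.3, 0, 0, 0, 0, 0, 0, 0])

```text
time_s: 25.75
tcp_pos: [519.2, 277.0, 196.9]
ee_rot: [-0.294, 0.956, -0.0, -0.001]
contact_force: [0.4, -0.5, -0.5]
finger_gap: 22.3
grip_force: 63.8
```

Emit:
arm_command(series=[-0.4, 0, 0.4, 0, 0, -0.3, 0, 0.3, 0, 0, 0, 0, 0, 0, 0])

```text
time_s: 26.05
tcp_pos: [525.1, 281.0, 190.3]
ee_rot: [-0.294, 0.956, -0.0, -0.0]
contact_force: [0.2, -0.1, -0.4]
finger_gap: 22.7
grip_force: 63.8
```

Emit:
arm_command(series=[0, 0.4, 0, 0, 0, 0, 0.4, 0, 0, 0, 0, 0, 0, 0, 0])

```text
time_s: 26.35
tcp_pos: [520.2, 287.9, 190.9]
ee_rot: [-0.294, 0.956, 0.0, 0.0]
contact_force: [-0.2, 0.3, -0.5]
finger_gap: 22.6
grip_force: 63.8
```

Emit:
arm_command(series=[0, -0.4, 0, 0, 0, 0, -0.4, 0, 0, 0, 0, -0.2, 0, 0, 0, 0, -0.2, 0, 0, 0, 0, 0, 0, 0, 0])

```text
time_s: 26.85
tcp_pos: [527.1, 277.9, 190.7]
ee_rot: [-0.294, 0.956, 0.001, -0.0]
contact_force: [-2.5, 4.1, -1.0]
finger_gap: 22.8
grip_force: 63.9
```

Emit:
arm_command(series=[0, 0.4, 0, 0, 0, 0, 0.4, 0, 0, 0, 0, 0.4, 0, 0, 0, 0, 0.3, 0, 0, 0, 0, 0, 0, 0, 0])

```text
time_s: 27.35
tcp_pos: [519.6, 288.9, 190.8]
ee_rot: [-0.294, 0.956, -0.002, 0.0]
contact_force: [3.1, -6.4, -1.9]
finger_gap: 22.7
grip_force: 63.7
```

Emit:
arm_command(series=[0, -0.4, 0, 0, 0, 0, -0.35, 0, 0, 0, 0, 0, 0, 0, 0, 0, 0, 0, 0, 0.6, 0, 0, 0, 0, 0.6, 0, 0, 0, 0, 0.6, 0, 0, 0, 0, 0.6, 0, 0, 0, 0, 0.6, 0, 0, 0, 0, 0.6, 1, 0, 0, 0, 0.6, 2, 0, 0, 0, 0.6, 3, 0, 0, 0, 0.6, 4, 0, 0, 0, 0.6, 4, 0, -1, 0, 0.6, 0, 0, 0, 0, 0.6, 0, 0, 0, 0, 0.6])

```text
time_s: 28.95
tcp_pos: [406.8, 204.6, 201.4]
ee_rot: [-0.294, 0.956, 0.0, 0.001]
contact_force: [-0.1, 0.5, -0.2]
finger_gap: 51.3
grip_force: 0.0
```

```bash
python3 - <<'E'
from h import *
s=robot.state(); print(s["tcp_pos"],s["finger_gap"],s["contact_force"])
im=robot.get_image("side"); 
for t in("scraper","burnisher","jar","drawer","plate"):
    for d in robot.regions_of("side",t):
        print(t,round(float(d["score"]),2),np.round(d["extent"]).tolist())
print(proj("side",[[575,316,190],[575,316,110]]))
a=cv2.imread("pics/side0.png").astype(int)[...,::-1]; df=np.abs(im.astype(int)-a).sum(2)>60
for v in range(136,206,2): print(v,"".join("#" if k else "." for k in df[v,240:300]))
E
```

```text
[406.81251299 204.64209854 201.3537313 ] 51.30964247123171 [-0.0929677  0.5481718 -0.1875764]
scraper 0.87 [267.0, 170.0, 16.0, 40.0]
burnisher 0.73 [343.0, 306.0, 29.0, 24.0]
burnisher 0.36 [412.0, 281.0, 32.0, 26.0]
burnisher 0.28 [252.0, 260.0, 54.0, 34.0]
jar 0.94 [268.0, 338.0, 22.0, 35.0]
jar 0.93 [302.0, 371.0, 20.0, 42.0]
jar 0.68 [252.0, 249.0, 22.0, 35.0]
drawer 0.96 [354.0, 327.0, 123.0, 104.0]
drawer 0.58 [200.0, 223.0, 37.0, 15.0]
plate 0.75 [252.0, 258.0, 51.0, 32.0]
[[269.53303774 153.60740192]
 [270.136499   178.97714198]]
136 ...........#############################....................
138 ..........##############################....................
140 ...........############################.....................
142 ...........#############################..............###.##
144 ...........#############################............####.##.
146 ##.####....#############################...........#.#..####
148 ########....##############.#############..........##.#######
150 ##########.############....#############..........##.#.##...
152 #########..#############....###
[... 1019 characters left out ...]
..####...#################.................##.....
186 .............###...################.................###.....
188 .............###.....###.#########..........................
190 .............###....#############...........................
192 .............#####..#############........#..........#.......
194 .............###################........##............#.....
196 .............###########......##........#...................
198 ..............##########.................##.................
200 ..................####...........#...................#......
202 ...................####.........###..................#......
204 ...................####.........####.................#......
```

```bash
python3 -c "
from workcell import robot
print(robot.job_done())"
```

```text
the job is handed in; nothing more can be done
None
```

The job is handed in: the jar is upright on the middle of the plate, the drawer is open to its stop with the burnisher still inside, and the side camera shows the scraper hanging on the free peg; the verdict was not shown to me.

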